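Set the wardrobe dehumidifier to the green line and switch it on

ROBOT

A 7-joint arm with a two-finger parallel gripper is mounted at the origin on the work surface. World frame = base frame: x ahead of the robot, y to its left, z up, the work surface at z = 0. Lengths are in m, angles in rad, forces in N, time in s.
With the tool pointing down it reaches from about 0.4 to 0.85 m from the base axis. Payload 10.4 kg.
Tool frame: the origin (TCP) lies midway between the tips of the shut fingers; the grasp point (between the pads) lies 19 mm behind it; z points along the fingers, x is the direction in which the jaws open and shut, and the axes are right-handed (so a half turn about z gives the same grasp; the last joint's range is limited). The gripper opens to 87 mm and grips with 3 to 60 N. Pads are 19 mm wide; open, the fingers measure 117 mm over their backs; the gripper's body (75 mm by 190 mm) begins 51 mm behind the grasp point.
Start: joints at [1.135, 0.332, -0.065, 1.46, 0.022, 1.35, -0.088], TCP at [0.251, -0.573, 0.195] pointing down, gripper open.
Joint ranges: [-2.6, 2.6], [-0.5, 2.12], [-1.47, 1.34], [0.16, 2.42], [-1.27, 4.41], [0.06, 2.06], [-2.6, 2.6]. Speed limits (rad/s): [2.22, 2.22, 2.79, 2.79, 3.14, 3.14, 3.14].

INTERFACE

Orientations are given as a unit quaternion [x, y, z, w].
In Python, from bench import r gives the robot as it stands. The module is installed in compiled form; this text tells all that it offers.
- The arm moves only by the tool play_rows, never from a script. Its argument "commands" is a list of rows, each a list of 7 numbers: the shift along the world's x, y, z in cm, then the turn, a rotation vector about the world's x, y, z in rad, then the finger opening in cm, from 0 to 8.7. A call has 1 to 20 rows; each row shifts and turns the commanded pose from where the row before left it; what a row does not reach is not made up. A row lasts 1/8 s, in which the tool goes at most 62.5 mm and 10.7 degrees, less where a joint would pass 70% of its speed; a pose out of reach is approached as far as the arm can. A call is refused whole if a number of a shift passes 6.25 or a number of a turn 0.188, either way. A call with a gripper value outside its range is refused whole. The fingers move at their own pace and stop on an object; "grip_force" is the grip in N (left out, the last holds). Time passes only in rows, so rows that do not move let the fingers close. It gives the time, the measured TCP pose, the force and the opening at its end, in the units of the state.
- r.read_state(): the state, without advancing time (a new reading comes with each control period).
- r.camera(name): name is "scene" or "side" or "wrist"; returns a dict with "img" (384x512x3 uint8, red, green, blue), "K" (3x3 intrinsics, pixels), "camera_from_world" (4x4, takes a point from world to camera coordinates). Camera axes: x right, y down, z forward; pixel columns grow to the right and rows downward; lengths in m; the calibration is good to about 2 mm. A picture is of the moment at which its call begins. There is no depth.
- r.close_job(): hands the job in, once; it reports no verdict.
The state is a dict: "time": time; "joint_positions": joint angles; "joint_vel": joint speeds; "joint_torque": joint torques, N m; "ee_pos": TCP position; "eef_rot": TCP orientation; "ft_force": force on the tool from outside, world axes, zero at the start; "torque": the same for the moment, N m; "width": finger opening in m.
Only numpy, scipy, OpenCV 4.12 (cv2) and the standard library are available. Lean on these libraries where they do the work, as an engineer would, in place of code of your own. Each camera call takes 0.05 s, during which the arm holds its last target. There are 200 camera calls.

TASK

Set the cubby's dehumidifier: with a fingertip against the side of the dial's raised bar, push the humidity dial round until its white index mark lines up with the long green scale line, then press the blue power button fully down and let go of it. This is push-and-press work only: do not pinch the dial's bar or pick anything up, do not switch on before the dial is set, and do not shove the dehumidifier or disturb the things around it.

Things in the scene. Friction and masses are not known exactly. Their poses are not given: they have to be found in the camera images.
- dehumidifier: Low white wardrobe dehumidifier, 200 mm deep (its x) x 280 mm wide (its y) x 120 mm high, loose on rubber feet, 2 to 3 kg. Origin: centre of its underside; z up; its front (water tank, level window) faces its -x. On its flat top, 120 mm up, only the dial and the power button stand more than 3 mm proud; an outlet louvre runs along the rear (+x).
- humidity_dial (a joint): Turn of the dial in rad about its vertical axis: 0 at one stop, growing CLOCKWISE seen from above to 4.712 at the other. At value q the white mark points along (cos(2.356 - q), sin(2.356 - q)) in the dehumidifier's frame; it is on the green line at q = 2.749. Starts at 0.15 to 1.9. Needs about 0.05 N m (2 N at the bar's end); no spring or detents: stays where it is left.
- dial_center (a point): On the dial's axis at the top of its skirt, at (-25, 55, 127) mm in the dehumidifier's frame, axes as its. The dial: dark grey round skirt, 80 mm diameter, top 7 mm above the dehumidifier's top, with one raised grey bar straight across the middle along the index direction, 62 mm long (31 mm each way), 12 mm thick, 18 mm above the skirt.
- dial_mark (a point): Outer end of the white index mark on the skirt's rim, 40 mm from the dial's axis; turns with the dial, its x axis points outward along the mark. The mark is 4.5 mm wide and runs along the top of one half of the bar and out over the skirt; the bar's other end is plain.
- green_line (a point): Inner end of the long green target line, 5.5 mm wide, running outward from 42 to 61 mm from the dial's axis, printed on the dehumidifier's top. All other scale lines are thin, dark grey and 22.5 degrees apart.
- power_button (a joint): Blue round power button, 26 mm in diameter, in a dark collar of 42 mm diameter and 12 mm height. Value in m, 0 when up, 0.006 fully down; springs back when let go; fully down takes 5 N.
- power_button_top (a point): Centre of the power button's top face, 138 mm above the shelf when up; it moves down with the button. The collar's top is 6 mm below it. The button stands at (-55, -75) mm in the dehumidifier's frame and is pressed straight down.
- watch_stand: Clear acrylic watch stand with a steel watch on it, 70 x 70 mm foot, 101 mm high. Loose bystander. Origin: centre of underside.
- shoe_brush: Stainless-backed shoe-cleaning brush with dark bristles, 160 x 48 x 36 mm, lying bristles down. Loose bystander. Origin: centre of underside, length along its x.
- hair_tie_spool: Red silicone hair-tie spool, 54 mm in diameter, 40 mm high. Loose bystander. Origin: centre of underside.
- pin_dish: Round wooden dish, 124 mm in diameter, 22 mm high, holding two safety pins. Loose bystander. Origin: centre of underside.
- safety_pin_a: Metal safety pin, 55 x 14 x 4 mm, in the dish. Loose bystander. Origin: centre of underside.
- safety_pin_b: Second metal safety pin, the same, in the dish. Origin: centre of underside.

How it is judged:
On the way, in this order (a step that is already met when the one before it is completed fails the run):
1. a fingertip pushes on the side of the dial's bar ((contact force between the fingers and humidity_dial_c2 above 0.4 N or contact force between the fingers and humidity_dial_c3 above 0.4 N)), for 0.05 s.
2. the dial's index mark is on the green line (within 4 degrees) (value of joint humidity_dial between 2.679 and 2.819 rad), for 0.3 s.
3. a finger presses the power button fully down, with the dial on the line (all of step 2 and value of joint power_button above 0.0045 m and contact force between the fingers and power_button_c0 above 1 N), for 0.05 s.
At the end, for the whole second after the job is handed in: The dial's index mark rests on the green line (within 0.07 rad, 4 degrees: about 3 mm at the rim), the power button has been pressed fully down afterwards and is up again, the dehumidifier stands flat within 20 mm of where it was, and every bystander is within 20 mm of where it was (all of step 2 and velocity of joint humidity_dial between -0.05 and 0.05 rad/s and value of joint power_button below 0.0015 m and angle between dehumidifier's own z axis and vertical below 0.05 rad and not (distance of watch_stand from where it was at the start of the episode above 0.02 m) and not (distance of shoe_brush from where it was at the start of the episode above 0.02 m) and not (distance of hair_tie_spool from where it was at the start of the episode above 0.02 m) and not (distance of pin_dish from where it was at the start of the episode above 0.02 m) and not (distance of safety_pin_a from where it was at the start of the episode above 0.02 m) and not (distance of safety_pin_b from where it was at the start of the episode above 0.02 m) and not (distance of dehumidifier from where it was at the start of the episode above 0.02 m)); the robot touches nothing.
It fails at once if the power button is pressed while the dial is off the green line (value of joint power_button above 0.003 m and not (value of joint humidity_dial between 2.679 and 2.819 rad)).
It fails at once if the dial's bar is pinched (pressed on both sides at once) (contact force between the fingers and humidity_dial_c2 above 1 N and contact force between the fingers and humidity_dial_c3 above 1 N).
It fails at once if the dehumidifier is shoved, lifted or tipped (more than 20 mm or 6 degrees) (distance of dehumidifier from where it was at the start of the episode above 0.02 m or angle between dehumidifier's own z axis and vertical above 0.1 rad).
It fails at once if a bystander is picked up or pushed aside (more than 20 mm) (distance of any of watch_stand, shoe_brush, hair_tie_spool, pin_dish, safety_pin_a, safety_pin_b from where it was at the start of the episode above 0.02 m).
It also fails if it takes over 46 s, if anything falls off the work surface, if the arm or the gripper's body presses on something with over 40 N, if the wrist force passes 120 N, or if a joint passes its speed limit or range.

## Working session

There is one attempt and no reset: what is moved stays moved. The work goes in short steps, Python scripts to look and compute and a tool call to move; the robot and the scene stay as the last step left them, time stands still between calls to the robot, and variables do not carry over. Pictures are saved under pics/ and viewed, about 8 in all and at most 12, crops included, and the job is handed in when it is done.

Besides the shell and the picture viewer there is one more tool, called after ">>>" in YAML: its name, and indented under it one key for each argument. play_rows: Moves the arm, as the interface text tells. Its arguments: {"type":"object","properties":{"commands":{"type":"array","items":{"type":"array","items":{"type":"number"}}},"grip_force":{"type":"number"}},"required":["commands"]}

```bash
mkdir -p pics; cat > h.py <<'E'
import numpy as np,cv2
from bench import r
def proj(c,P):
    P=np.atleast_2d(P); q=(c["camera_from_world"]@np.c_[P,np.ones(len(P))].T)[:3]; u=c["K"]@q; return (u[:2]/u[2]).T
def ray(c,uv,z):
    T=np.linalg.inv(c["camera_from_world"]); d=T[:3,:3]@np.linalg.solve(c["K"],[uv[0],uv[1],1.]); o=T[:3,3]; return o+d*(z-o[2])/d[2]
E
python3 - <<'E'
from h import *
a=[]
for n in ("scene","side","wrist"):
    c=r.camera(n); a.append(c["img"]); np.savez("pics/"+n+"0.npz",**c)
    print(n,np.linalg.inv(c["camera_from_world"])[:3,3].round(3), c["K"][0,0])
cv2.imwrite("pics/scene0.png",cv2.resize(a[0],(800,600))[:,:,::-1])
cv2.imwrite("pics/sw0.png",cv2.resize(np.hstack(a[1:]),(800,300))[:,:,::-1])
s=r.read_state();print(s)
E
```

```text
scene [ 1.219 -0.311  0.951] 431.8016874381699
side [ 0.489 -0.793  1.01 ] 430.7427120122209
wrist [ 0.323 -0.541  0.385] 285.17379380083133
{'time': 0.15, 'joint_positions': array([ 1.13542138,  0.3327035 , -0.06472144,  1.46072438,  0.02161065,
        1.34988644, -0.08847852]), 'joint_vel': array([-5.57489525e-04, -3.46422762e-03, -3.91613480e-05, -1.74058685e-03,
       -2.74077354e-04, -6.52588048e-04, -8.21403772e-04]), 'joint_torque': array([ 4.02948317e-04, -6.23632407e+01,  2.44432414e-02, -3.90144718e+01,
       -6.13053655e-02,  3.72202636e-02,  1.03770560e-04]), 'ee_pos': array([ 0.25060554, -0.57222302,  0.19456273]), 'eef_rot': array([ 8.37020847e-01, -5.47170757e-01, -4.41586689e-04, -2.60913898e-04]), 'ft_force': array([-0.0753214 , -0.33153745, -1.16381691]), 'torque': array([ 0.0003235 , -0.03668545, -0.00200847]), 'width': 0.08695506389051395}
```

View pics/scene0.png

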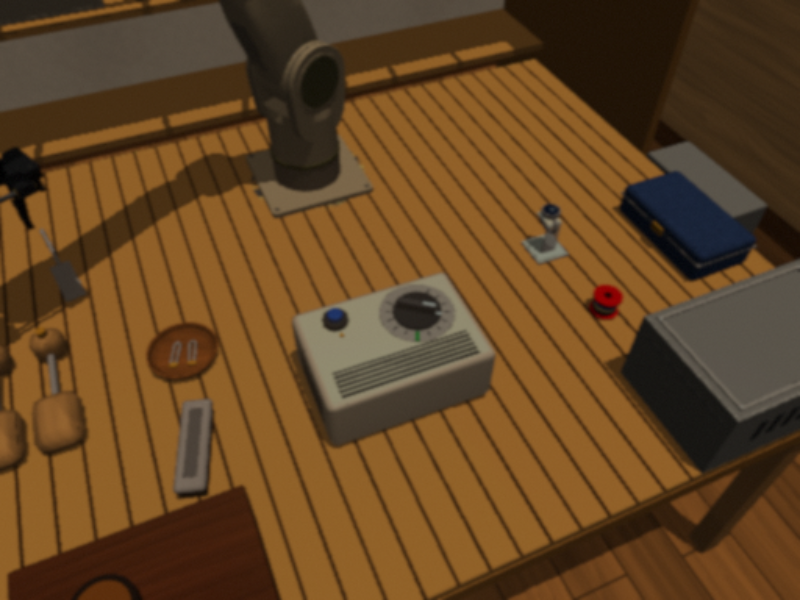

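View pics/sw0.png

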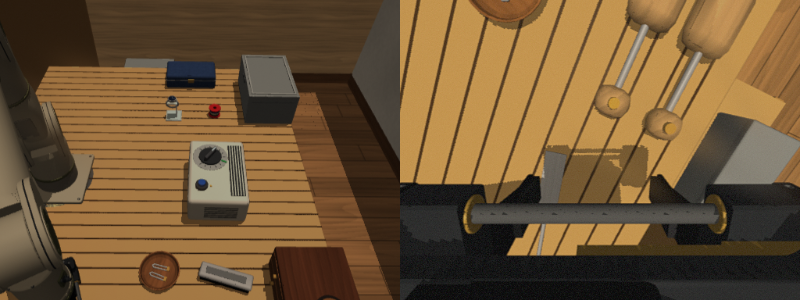

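The scene picture shows the dehumidifier with the button at about (335,317) and the dial at about (418,311). The mark points right, and the green line is at about (418,337). The dish and brush are to the left, and the watch stand and spool to the right. The side view shows the same layout. Next I fit the pose.

```bash
cat >> h.py <<'E'
from scipy.optimize import least_squares
def D(p,L): 
    c,s=np.cos(p[2]),np.sin(p[2]); L=np.atleast_2d(L); return np.c_[p[0]+c*L[:,0]-s*L[:,1],p[1]+s*L[:,0]+c*L[:,1],L[:,2]]
DC=np.array([-.025,.055,.127]); BT=np.array([-.055,-.075,.138]); ga=2.356-2.749
GL=np.array([DC[0]+.0515*np.cos(ga),DC[1]+.0515*np.sin(ga),.12])
def blob(img,f,c0,rad=40):
    i=img.astype(int); m=f(i[...,0],i[...,1],i[...,2]); v,u=np.nonzero(m); k=np.hypot(u-c0[0],v-c0[1])<rad; return np.array([u[k].mean(),v[k].mean()]),k.sum()
blue=lambda R,G,B:(B>R+40)&(B>G+25); green=lambda R,G,B:(G>R+40)&(G>B+25)
E
cat > fit.py <<'E'
from h import *
obs=[]
for n,b,d in (("scene",(214,203),(267,199)),("side",(258,235),(269,198))):
    c=dict(np.load(f"pics/{n}0.npz")); ob=[]
    for f,L,c0 in ((blue,BT,b),(green,GL,d)):
        try: uv,k=blob(c["img"],f,c0); print(n,uv,k); obs.append((c,uv,L))
        except Exception as e: print(n,e)
    cr=c["img"][int(d[1])-50:int(d[1])+40,int(d[0])-75:int(d[0])+45]
    cv2.imwrite(f"pics/crop_{n}.png",cv2.resize(cr,None,fx=5,fy=5,interpolation=cv2.INTER_CUBIC)[:,:,::-1])
fun=lambda p:np.concatenate([proj(c,D(p,L))[0]-uv for c,uv,L in obs])
s=min((least_squares(fun,[.6,-.25,y]) for y in(-1.5,0,1.5,3)),key=lambda s:s.cost); print(s.x,s.fun.round(2))
p=s.x; np.save("p.npy",p); print("dial",D(p,DC),"button",D(p,BT),"green",D(p,GL))
for n in("scene","side"):
    c=dict(np.load(f"pics/{n}0.npz")); print(n,proj(c,D(p,DC)),[proj(c,D(p,[x,y,.12]))[0].round() for x in(-.1,.1) for y in (-.14,.14)])
E
python3 fit.py; python3 -c "
import cv2,numpy as np;a=cv2.imread('pics/crop_scene.png');b=cv2.imread('pics/crop_side.png');cv2.imwrite('pics/c2.png',cv2.resize(np.hstack([a,b]),(800,300)))"
```

```text
scene [213.91666667 200.85416667] 48
scene [266.8 214.6] 5
side [258.10714286 232.73214286] 56
side [286.5 206. ] 8
[ 0.5940028  -0.04616163 -0.02529998] [ 0.29 -0.24  0.29  0.23  0.04  0.49 -0.29  0.27]
dial [[0.57040215 0.00945321 0.127     ]] button [[ 0.5371231  -0.11974627  0.138     ]] green [[ 0.61746186 -0.01146649  0.12      ]]
scene [[266.91791344 197.28184262]] [array([185., 200.]), array([285., 171.]), array([209., 262.]), array([319., 225.])]
side [[268.99508687 198.75953551]] [array([240., 258.]), array([243., 178.]), array([320., 260.]), array([311., 180.])]
```

View pics/c2.png

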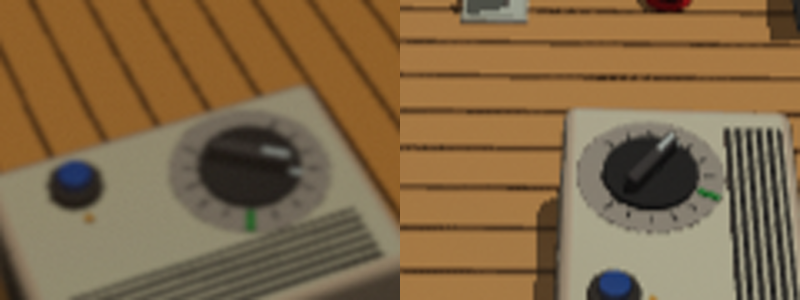

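The crops show the mark's bar-top end at about (290,155) in the scene half, with its skirt end at about (298,172). In the side half the bar-top end is at about (673,138). The mark needs to go clockwise to the green line.

```bash
python3 - <<'E'
from h import *
p=np.load("p.npy"); d=D(p,DC)[0]
for n,uv,z in(("side",(275.9,189.4),.145),("scene",(279,195.5),.145),("scene",(281.4,200.6),.127)):
    c=dict(np.load(f"pics/{n}0.npz")); w=ray(c,uv,z)-d; a=np.arctan2(w[1],w[0]); print(n,w.round(4),np.hypot(*w[:2]),"ang",a,"q",2.356-(a-p[2]))
print("target world angle",ga+p[2])
from scipy.spatial.transform import Rotation as R
print(R.from_quat(r.read_state()["eef_rot"]).as_matrix().round(3))
E
```

```text
side [0.0189 0.019  0.018 ] 0.026757666451768868 ang 0.788667742703792 q 1.5420322763035004
scene [0.0207 0.0231 0.018 ] 0.031035063830914398 ang 0.8395521617302252 q 1.4911478572770673
scene [0.0246 0.0289 0.    ] 0.0379251951707615 ang 0.8656540895812528 q 1.4650459294260396
target world angle -0.4182999809927076
[[ 0.401 -0.916 -0.   ]
 [-0.916 -0.401  0.001]
 [-0.001  0.    -1.   ]]
```

>>> play_rows:
  commands:
    - [0,0,5.5,0,0,0,0]
    - [1.72,2.89,0,0,0,0.105,0]
    - [1.72,2.89,0,0,0,0.105,0]
    - [1.72,2.89,0,0,0,0.105,0]
    - [1.72,2.89,0,0,0,0.105,0]
    - [1.72,2.89,0,0,0,0.105,0]
    - [1.72,2.89,0,0,0,0.105,0]
    - [1.72,2.89,0,0,0,0.105,0]
    - [1.72,2.89,0,0,0,0.105,0]
    - [1.72,2.89,0,0,0,0.105,0]
    - [1.72,2.89,0,0,0,0.105,0]
    - [1.72,2.89,0,0,0,0.105,0]
    - [1.72,2.89,0,0,0,0.105,0]
    - [1.72,2.89,0,0,0,0.105,0]
    - [1.72,2.89,0,0,0,0.105,0]
    - [1.72,2.89,0,0,0,0.105,0]
    - [1.72,2.89,0,0,0,0.105,0]
    - [1.72,2.89,0,0,0,0.105,0]
    - [1.72,2.89,0,0,0,0.105,0]
    - [1.72,2.89,0,0,0,0.105,0]
  grip_force: 20

```text
time: 2.65
ee_pos: [0.5784, -0.0213, 0.2501]
eef_rot: [0.912, 0.409, 0.0, -0.0]
ft_force: [-1.0, -0.5, 0.6]
width: 0.0004
```

```bash
cat > look.py <<'E'
import sys; from h import *; from scipy.spatial.transform import Rotation as R
s=r.read_state(); M=R.from_quat(s["eef_rot"]).as_matrix(); p=np.load("p.npy")
print(s["time"],s["ee_pos"].round(4),"xang",np.arctan2(M[1,0],M[0,0]).round(3),"zax",M[:,2].round(3),"F",s["ft_force"].round(2),"w",s["width"])
if len(sys.argv)>1:
    k=sys.argv[1]; o=[]
    for n in sys.argv[2:]:
        c=r.camera(n); np.savez(f"pics/{n}{k}.npz",**c)
        if n=="wrist": o.append(cv2.resize(c["img"],(533,400))); print(n,proj(c,D(p,DC)),proj(c,D(p,BT)),proj(c,D(p,GL)))
        else:
            u,v=proj(c,D(p,DC))[0].round().astype(int); print(n,"crop origin",u-40,v-30); o.append(cv2.resize(c["img"][v-30:v+30,u-40:u+40],(533,400),interpolation=cv2.INTER_CUBIC))
    i=np.hstack(o); f=min(1,800/i.shape[1]); cv2.imwrite(f"pics/look{k}.png",cv2.resize(i,None,fx=f,fy=f)[:,:,::-1])
E
python3 look.py 1 wrist side
```

```text
2.65 [ 0.5784 -0.0213  0.2501] xang 0.844 zax [ 0.  0. -1.] F [-1.04 -0.47  0.65] w 0.00035392839057052947
wrist [[265.06756818 156.84689116]] [[159.78584292 212.1133389 ]] [[277.34610597 197.22950114]]
side crop origin 229 169
```

View pics/look1.png

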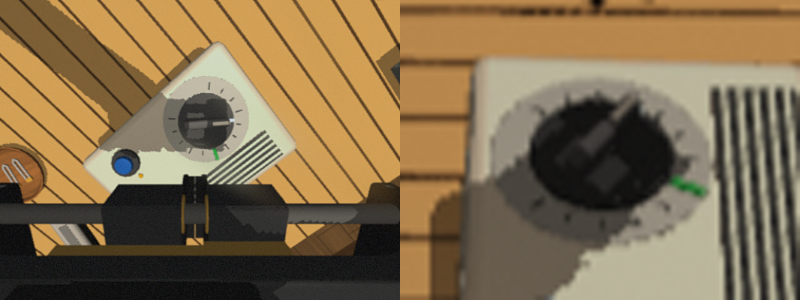

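The wrist view shows the dial at (206,122), the mark tip at (231,122), the green line at (216,154) and the button at (123,162). The pose fit agrees with these. I'll refine the dial angle from this view.

```bash
python3 - <<'E'
from h import *
p=np.load("p.npy"); d=D(p,DC)[0]; c=dict(np.load("pics/wrist1.npz"))
for f,L in((blue,BT),(green,GL)):
    uv,k=blob(c["img"],f,proj(c,D(p,L))[0]); print(uv,k,ray(c,uv,L[2])-D(p,L))
# mark: bright pixels inside the skirt
q=proj(c,d)[0].round().astype(int); g=c["img"].mean(2)
w=[]
for v in range(q[1]-40,q[1]+40):
    for u in range(q[0]-40,q[0]+40):
        x=ray(c,(u,v),.127)-d; rr=np.hypot(*x[:2])
        if .033<rr<.039 and g[v,u]>110: w.append((u,v,*x[:2].round(4),np.arctan2(x[1],x[0]).round(3),g[v,u].round()))
print(*w,sep="\n")
E
```

```text
[157.72985782 211.48341232] 422 [[-0.00206508 -0.00118039  0.        ]]
[275.7761194  196.86567164] 67 [[-0.00157512 -0.00109352  0.        ]]
(293, 134, np.float64(0.0013), np.float64(0.0388), np.float64(1.539), np.float64(116.0))
(295, 137, np.float64(0.0052), np.float64(0.0384), np.float64(1.437), np.float64(150.0))
(296, 139, np.float64(0.0076), np.float64(0.0379), np.float64(1.374), np.float64(151.0))
(296, 140, np.float64(0.0084), np.float64(0.0372), np.float64(1.349), np.float64(137.0))
(297, 141, np.float64(0.01), np.float64(0.0373), np.float64(1.31), np.float64(157.0))
(297, 142, np.float64(0.0108), np.float64(0.0367), np.float64(1.284), np.float64(138.0))
(297, 143, np.float64(0.0117), np.float64(0.036), np.float64(1.258), np.float64(111.0))
(298, 143, np.float64(0.0124), np.float64(0.0368), np.float64(1.246), np.float64(155.0))
(298, 144, np.float64(0.0132), np.float64(0.0361), np.float64(1.22), np.float64(141.0))
(298, 145, np.float64(0.0141), np.float64(0.0354), np.float64(1.193), np.float64(135.0))
(298, 146, np.float64(0.0149), np.float64(0.0347), np.float64(1.165), np
[... 7572 characters left out ...]
t64(0.0388), np.float64(0.0039), np.float64(0.1), np.float64(184.0))
(287, 181, np.float64(0.0374), np.float64(0.0006), np.float64(0.016), np.float64(137.0))
(288, 181, np.float64(0.0382), np.float64(0.0015), np.float64(0.038), np.float64(179.0))
(287, 182, np.float64(0.0383), np.float64(-0.0001), np.float64(-0.004), np.float64(147.0))
(286, 183, np.float64(0.0385), np.float64(-0.0017), np.float64(-0.045), np.float64(140.0))
(258, 190, np.float64(0.0236), np.float64(-0.031), np.float64(-0.921), np.float64(112.0))
(259, 190, np.float64(0.0243), np.float64(-0.0301), np.float64(-0.892), np.float64(116.0))
(260, 190, np.float64(0.0251), np.float64(-0.0293), np.float64(-0.862), np.float64(113.0))
```

The mark sits at about 0.9 rad (world). The tool is about 10 mm clear of the bar on the correct side, so I descend.

>>> play_rows:
  commands:
    - [0,0,-2.5,0,0,0.025,0]
    - [0,0,-2.5,0,0,0.025,0]
    - [0,0,-2.5,0,0,0,0]
    - [0,0,-2,0,0,0,0]
    - [0,0,-1.2,0,0,0,0]
    - [0,0,-0.9,0,0,0,0]
    - [0,0,0,0,0,0,0]
    - [0,0,0,0,0,0,0]

```text
time: 3.75
ee_pos: [0.578, -0.0234, 0.1349]
eef_rot: [0.903, 0.429, 0.0, 0.0]
ft_force: [0.0, -0.6, 0.4]
width: 0.0005
```

```bash
python3 look.py 2 side scene; cat > arc.py <<'E'
import sys; from h import *
# rows to hold tool at local offset (along,normal) of bar, going a0->a1 in N rows, from current commanded pos
x,y,al,no,a0,a1=map(float,sys.argv[1:7]); N=int(sys.argv[7]); P=np.array([x,y])
for a in np.linspace(a0,a1,N+1)[1:]:
    t=np.array([.5695,.009])-al*np.array([np.cos(a),np.sin(a)])-no*np.array([-np.sin(a),np.cos(a)]); m=((t-P)*100).round(2); P=P+m/100
    print(a.round(3),m,P.round(4))
E
python3 arc.py .5784 -.0213 .018 .0155 .9 -.3 16
```

```text
3.75 [ 0.578  -0.0234  0.1349] xang 0.887 zax [ 0.001  0.    -1.   ] F [ 0.04 -0.63  0.36] w 0.0004926980908481107
side crop origin 229 169
scene crop origin 227 167
0.825 [-0.97  0.66] [ 0.5687 -0.0147]
0.75 [-0.18  0.01] [ 0.5669 -0.0146]
0.675 [-0.18  0.03] [ 0.5651 -0.0143]
0.6 [-0.17  0.03] [ 0.5634 -0.014 ]
0.525 [-0.17  0.06] [ 0.5617 -0.0134]
0.45 [-0.17  0.06] [ 0.56   -0.0128]
0.375 [-0.16  0.08] [ 0.5584 -0.012 ]
0.3 [-0.15  0.09] [ 0.5569 -0.0111]
0.225 [-0.15  0.1 ] [ 0.5554 -0.0101]
0.15 [-0.14  0.11] [ 0.554 -0.009]
0.075 [-0.13  0.12] [ 0.5527 -0.0078]
0.0 [-0.12  0.13] [ 0.5515 -0.0065]
-0.075 [-0.11  0.14] [ 0.5504 -0.0051]
-0.15 [-0.1   0.15] [ 0.5494 -0.0036]
-0.225 [-0.09  0.15] [ 0.5485 -0.0021]
-0.3 [-0.08  0.16] [ 5.477e-01 -5.000e-04]
```

View pics/look2.png

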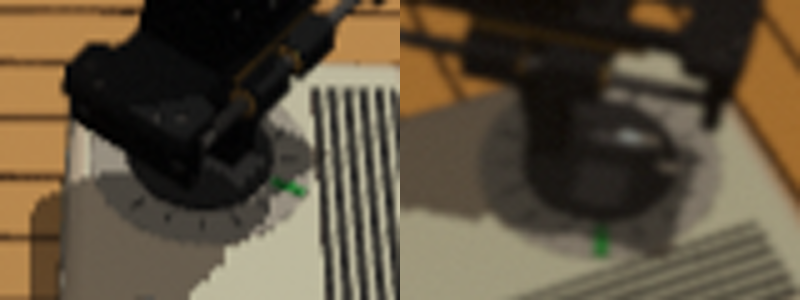

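Descended with no contact force, on the correct side of the bar with a gap of about 11 mm. Next I approach to the nominal contact.

>>> play_rows:
  commands:
    - [-0.22,0.18,0,0,0,0,0]
    - [-0.22,0.18,0,0,0,0,0]
    - [-0.22,0.18,0,0,0,0,0]
    - [-0.16,0.13,0,0,0,0,0]
    - [0,0,0,0,0,0,0]

```text
time: 4.47
ee_pos: [0.5693, -0.0166, 0.1342]
eef_rot: [0.903, 0.429, 0.0, 0.0]
ft_force: [0.3, -0.0, -0.4]
width: 0.0004
```

```bash
python3 look.py; python3 arc.py .5698 -.0167 .02 .0155 .9 -.3 16
```

```text
4.475 [ 0.5693 -0.0166  0.1342] xang 0.887 zax [ 0. -0. -1.] F [ 0.28 -0.04 -0.4 ] w 0.0003949770788482897
0.825 [-0.25  0.05] [ 0.5673 -0.0162]
0.75 [-0.19  0.02] [ 0.5654 -0.016 ]
0.675 [-0.18  0.04] [ 0.5636 -0.0156]
0.6 [-0.19  0.05] [ 0.5617 -0.0151]
0.525 [-0.17  0.07] [ 0.56   -0.0144]
0.45 [-0.18  0.07] [ 0.5582 -0.0137]
0.375 [-0.16  0.1 ] [ 0.5566 -0.0127]
0.3 [-0.16  0.1 ] [ 0.555  -0.0117]
0.225 [-0.15  0.11] [ 0.5535 -0.0106]
0.15 [-0.15  0.13] [ 0.552  -0.0093]
0.075 [-0.13  0.13] [ 0.5507 -0.008 ]
0.0 [-0.12  0.15] [ 0.5495 -0.0065]
-0.075 [-0.11  0.15] [ 0.5484 -0.005 ]
-0.15 [-0.1   0.17] [ 0.5474 -0.0033]
-0.225 [-0.09  0.17] [ 0.5465 -0.0016]
-0.3 [-0.07  0.17] [5.458e-01 1.000e-04]
```

>>> play_rows:
  commands:
    - [-0.2,0.05,0,0,0,-0.075,0]
    - [-0.19,0.02,0,0,0,-0.075,0]
    - [-0.18,0.04,0,0,0,-0.075,0]
    - [-0.19,0.05,0,0,0,-0.075,0]
    - [-0.17,0.07,0,0,0,-0.075,0]
    - [-0.18,0.07,0,0,0,-0.075,0]
    - [-0.16,0.1,0,0,0,-0.075,0]
    - [-0.16,0.1,0,0,0,-0.075,0]
    - [-0.15,0.11,0,0,0,-0.075,0]
    - [-0.15,0.13,0,0,0,-0.075,0]
    - [-0.13,0.13,0,0,0,-0.075,0]
    - [-0.12,0.15,0,0,0,-0.075,0]
    - [0,0,0,0,0,0,0]

```text
time: 6.1
ee_pos: [0.5496, -0.0064, 0.1342]
eef_rot: [1.0, -0.006, 0.0, 0.0]
ft_force: [-0.1, 0.2, 0.3]
width: 0.0003
```

```bash
python3 look.py 3 side scene
```

```text
6.1 [ 0.5496 -0.0064  0.1342] xang -0.012 zax [ 0. -0. -1.] F [-0.06  0.22  0.27] w 0.00029506497723706546
side crop origin 229 169
scene crop origin 227 167
```

View pics/look3.png

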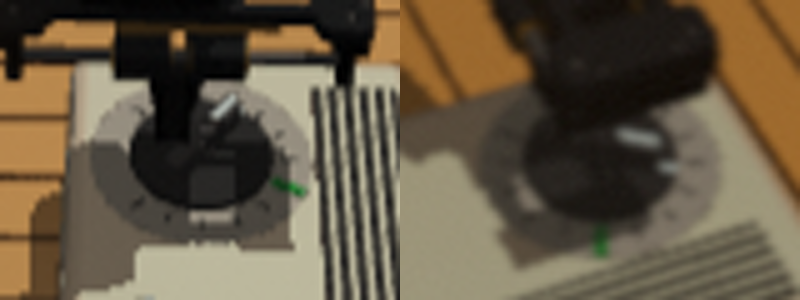

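The mark has hardly moved from its starting place, at about (225,105) side and (640,135) scene, although the finger was carried round. I'll check where the fingertip projects.

```bash
python3 - <<'E'
from h import *
p=np.load("p.npy"); a=.88; tcp=np.array([.5496,-.0064,.1342]); o=[]
for k in "13":
  c=dict(np.load(f"pics/side{k}.npz")); 
  i=cv2.resize(np.clip(c["img"][165:225,229:309]*1.8,0,255).astype(np.uint8),(800,600),interpolation=cv2.INTER_CUBIC)
  f=lambda P:tuple(int(x) for x in ((proj(c,P)[0]-[229,165]+.5)*10).round())
  d=np.array([.5695,.009,0])
  e=np.array([np.cos(a),np.sin(a),0]); n=np.array([-e[1],e[0],0])
  B=[d+s*.031*e+t*.006*n+[0,0,.145] for s,t in((1,1),(1,-1),(-1,-1),(-1,1))]
  for j in range(4): cv2.line(i,f(B[j]),f(B[(j+1)%4]),(255,255,0),1)
  if k=="3":
    F=[tcp+[x,y,0] for x,y in((.015,.0095),(.015,-.0095),(-.015,-.0095),(-.015,.0095))]
    for j in range(4): cv2.line(i,f(F[j]),f(F[(j+1)%4]),(255,0,0),2)
  o.append(i)
cv2.imwrite("pics/ov.png",cv2.resize(np.hstack(o),(800,300),interpolation=cv2.INTER_AREA)[:,:,::-1])
E
```

```text
(no output)
```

View pics/ov.png

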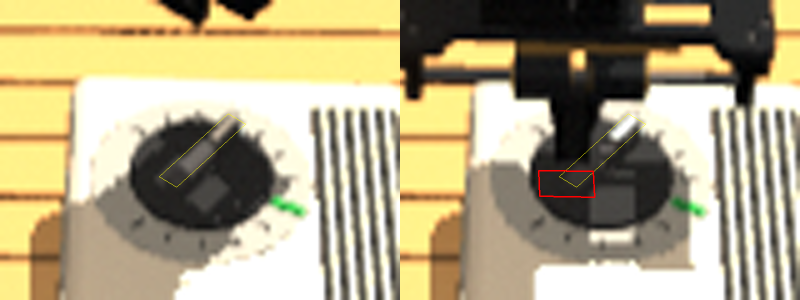

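```bash
python3 - <<'E'
from h import *
p=np.load("p.npy"); d=np.array([.5695,.009,0])
for n,k in(("scene","0"),("scene","1"),("scene","2"),("scene","3"),("side","0"),("side","1"),("side","2"),("side","3")):
  try:c=dict(np.load(f"pics/{n}{k}.npz"))
  except: continue
  i=c["img"].astype(int); q=proj(c,d+[0,0,.145])[0].round().astype(int); o=[]
  for v in range(q[1]-22,q[1]+22):
    for u in range(q[0]-22,q[0]+22):
      w=ray(c,(u,v),.145)-d; rr=np.hypot(*w[:2]); px=i[v,u]
      if rr<.034 and px.min()>85: o.append((u,v,rr*1000,np.arctan2(w[1],w[0])))
  o=np.array(o); print(n,k,len(o)); 
  if len(o): print(np.c_[o[:,:2],o[:,2].round(),o[:,3].round(2)][:14].tolist())
E
```

```text
scene 0 61
[[263.0, 183.0, 33.0, 3.01], [264.0, 183.0, 33.0, 2.93], [265.0, 183.0, 32.0, 2.85], [266.0, 183.0, 32.0, 2.77], [267.0, 183.0, 32.0, 2.69], [268.0, 183.0, 32.0, 2.62], [269.0, 183.0, 33.0, 2.54], [270.0, 183.0, 33.0, 2.46], [260.0, 184.0, 33.0, -3.02], [261.0, 184.0, 32.0, -3.09], [262.0, 184.0, 31.0, 3.12], [263.0, 184.0, 30.0, 3.04], [264.0, 184.0, 29.0, 2.96], [265.0, 184.0, 29.0, 2.87]]
scene 2 17
[[270.0, 185.0, 27.0, 2.4], [270.0, 186.0, 23.0, 2.35], [275.0, 187.0, 28.0, 1.87], [276.0, 187.0, 30.0, 1.82], [277.0, 187.0, 32.0, 1.77], [276.0, 188.0, 28.0, 1.72], [277.0, 188.0, 30.0, 1.68], [278.0, 188.0, 32.0, 1.64], [278.0, 189.0, 31.0, 1.54], [279.0, 189.0, 33.0, 1.51], [280.0, 191.0, 34.0, 1.3], [272.0, 193.0, 13.0, 1.0], [273.0, 193.0, 16.0, 1.02], [271.0, 194.0, 12.0, 0.68]]
scene 3 17
[[280.0, 191.0, 34.0, 1.3], [271.0, 193.0, 11.0, 0.96], [272.0, 193.0, 13.0, 1.0], [273.0, 193.0, 16.0, 1.02], [274.0, 193.0, 18.0, 1.04], [271.0, 194.0, 12.0, 0.68], [272.0, 194.0, 14.0, 0.76], [273.0, 194.0, 16.0, 0.82], [274.0, 194.0, 19.0, 0.86], [275.0, 194.0, 21.0, 0.9], [276
[... 622 characters left out ...]
0, 1.62], [269.0, 186.0, 32.0, 1.54], [270.0, 186.0, 33.0, 1.45], [271.0, 186.0, 33.0, 1.37], [272.0, 186.0, 34.0, 1.29], [262.0, 187.0, 34.0, 2.16], [263.0, 187.0, 32.0, 2.08], [264.0, 187.0, 31.0, 2.0], [265.0, 187.0, 30.0, 1.92], [266.0, 187.0, 29.0, 1.83], [267.0, 187.0, 29.0, 1.73]]
side 2 0
side 3 41
[[270.0, 186.0, 33.0, 1.45], [271.0, 186.0, 33.0, 1.37], [272.0, 186.0, 34.0, 1.29], [269.0, 187.0, 28.0, 1.54], [270.0, 187.0, 29.0, 1.44], [271.0, 187.0, 29.0, 1.35], [272.0, 187.0, 30.0, 1.25], [273.0, 187.0, 31.0, 1.17], [274.0, 187.0, 32.0, 1.09], [275.0, 187.0, 34.0, 1.02], [270.0, 188.0, 25.0, 1.43], [271.0, 188.0, 25.0, 1.32], [272.0, 188.0, 26.0, 1.21], [273.0, 188.0, 27.0, 1.12]]
```

```bash
python3 - <<'E'
from h import *
s=r.read_state(); tcp=s["ee_pos"]; print(tcp,s["joint_torque"].round(2)); a=.86; o=[]
d=np.array([.5695,.009,0]); e=np.array([np.cos(a),np.sin(a),0]); n=np.array([-e[1],e[0],0])
for k,w,h in(("scene",80,120),("wrist",160,240)):
  c=r.camera(k); np.savez(f"pics/{k}4.npz",**c)
  m=proj(c,tcp)[0].round().astype(int); u0=int(np.clip(m[0]-w/2,0,512-w)); v0=int(np.clip(m[1]-h/2,0,384-h)); z=400/w
  i=cv2.resize(np.clip(c["img"][v0:v0+h,u0:u0+w].astype(float)**.7*6,0,255).astype(np.uint8),(400,600),interpolation=cv2.INTER_CUBIC)
  f=lambda P:tuple(int(x) for x in ((proj(c,P)[0]-[u0,v0]+.5)*z).round())
  B=[d+g*.031*e+t*.006*n+[0,0,.145] for g,t in((1,1),(1,-1),(-1,-1),(-1,1))]
  F=[tcp+[x,y,0] for x,y in((.0095,.0095),(.0095,-.0095),(-.0095,-.0095),(-.0095,.0095))]
  for j in range(4): cv2.line(i,f(B[j]),f(B[(j+1)%4]),(255,255,0),1); cv2.line(i,f(F[j]),f(F[(j+1)%4]),(255,0,0),1)
  print(k,u0,v0,z); o.append(i)
cv2.imwrite("pics/ov4.png",np.hstack(o)[:,:,::-1])
E
```

```text
[ 0.54962819 -0.00660928  0.13416833] [-1.400e-01 -5.056e+01 -4.850e+00 -3.692e+01 -8.000e-02  2.000e-02
 -1.000e-01]
scene 218 132 5.0
wrist 169 101 2.5
```

View pics/ov4.png

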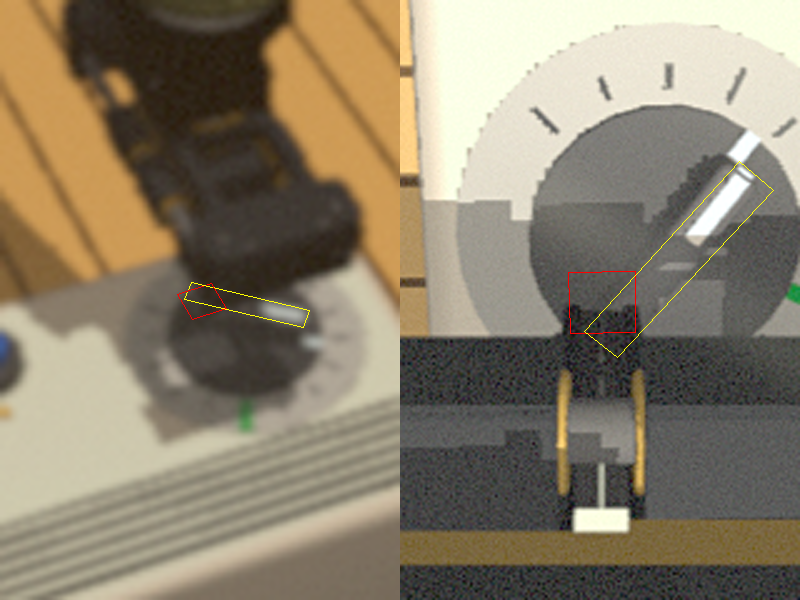

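In the wrist half, the fingertip edge at (570–635,308) is just reaching the bar's lower-left end. The fingers are thinner across than I assumed, so contact is only now starting. I'll keep pushing along the bar normal and watch the mark angle.

>>> play_rows:
  commands:
    - [-0.15,0.13,0,0,0,0,0]
    - [-0.15,0.13,0,0,0,0,0]
    - [-0.15,0.13,0,0,0,0,0]
    - [-0.15,0.13,0,0,0,0,0]
    - [0,0,0,0,0,0,0]

```text
time: 6.92
ee_pos: [0.5435, -0.0012, 0.1342]
eef_rot: [1.0, -0.006, 0.0, 0.0]
ft_force: [0.6, 0.4, 0.1]
width: 0.0008
```

```bash
cat > ang.py <<'E'
from h import *
p=np.load("p.npy")
def meas(c,name):
    try: uv,k=blob(c["img"],green,proj(c,D(p,GL))[0],15); b=ray(c,uv,GL[2])-D(p,GL)[0]
    except Exception: b=np.zeros(3); k=0
    d=D(p,DC)[0]+b; ctr=np.array([d[0],d[1],.145]); q=proj(c,ctr)[0].round().astype(int); i=c["img"].min(2).astype(int); o=[]
    R=int(np.linalg.norm(proj(c,ctr+[.03,0,0])-q))+2
    for v in range(max(0,q[1]-R),min(384,q[1]+R)):
        for u in range(max(0,q[0]-R),min(512,q[0]+R)):
            w=ray(c,(u,v),.145)-ctr; rr=np.hypot(*w[:2])
            if .008<rr<.028: o.append((i[v,u],w[0],w[1]))
    o=np.array(o); m=o[:,0].max(); g=o[o[:,0]>max(70,.7*m)]; cx,cy=g[:,1].mean(),g[:,2].mean() ; a=np.arctan2(cy,cx)
    print(name,"bias",b[:2].round(4),k,"n",len(g),"max",m,"r",np.hypot(cx,cy).round(4),"ang",a.round(3),"q",(2.356-a+p[2]).round(3))
if __name__=="__main__":
    for n in("wrist","side","scene"):
        c=r.camera(n); np.savez(f"pics/{n}_last.npz",**c); meas(c,n)
    s=r.read_state(); print(s["time"],s["ee_pos"].round(4),s["ft_force"].round(2))
E
python3 -c "
from ang import *
for f in('wrist1','side1','wrist4','scene4','side3'): meas(dict(np.load(f'pics/{f}.npz')),f)"; python3 ang.py
```

```text
wrist1 bias [-0.0016 -0.0011] 67 n 140 max 137.0 r 0.0048 ang 1.148 q 1.182
side1 bias [-0.0007  0.0021] 10 n 17 max 126.0 r 0.0221 ang 1.418 q 0.913
wrist4 bias [-0.0013 -0.0017] 161 n 185 max 216.0 r 0.0194 ang 0.966 q 1.365
scene4 bias [ 0.0047 -0.0024] 2 n 17 max 118.0 r 0.0175 ang 1.188 q 1.143
side3 bias [0.0022 0.0004] 6 n 13 max 168.0 r 0.0211 ang 1.049 q 1.281
wrist bias [-0.0014 -0.0017] 162 n 105 max 216.0 r 0.0227 ang 0.953 q 1.378
side bias [0.0009 0.001 ] 8 n 8 max 166.0 r 0.0234 ang 1.252 q 1.078
scene bias [ 0.0008 -0.0018] 7 n 7 max 115.0 r 0.0232 ang 0.953 q 1.378
7.075 [ 0.5436 -0.0014  0.1342] [-0.55  0.06  1.04]
```

```bash
python3 - <<'E'
from h import *
o=[]
for k in("scene","wrist"):
  c=dict(np.load(f"pics/{k}_last.npz")); u0,v0,w,h=(227,150,80,90) if k=="scene" else (160,100,200,225)
  o.append(cv2.resize(np.clip(c["img"][v0:v0+h,u0:u0+w].astype(float)**.7*6,0,255).astype(np.uint8),(400,450),interpolation=cv2.INTER_CUBIC))
cv2.imwrite("pics/v5.png",np.hstack(o)[:,:,::-1])
E
```

```text
(no output)
```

View pics/v5.png

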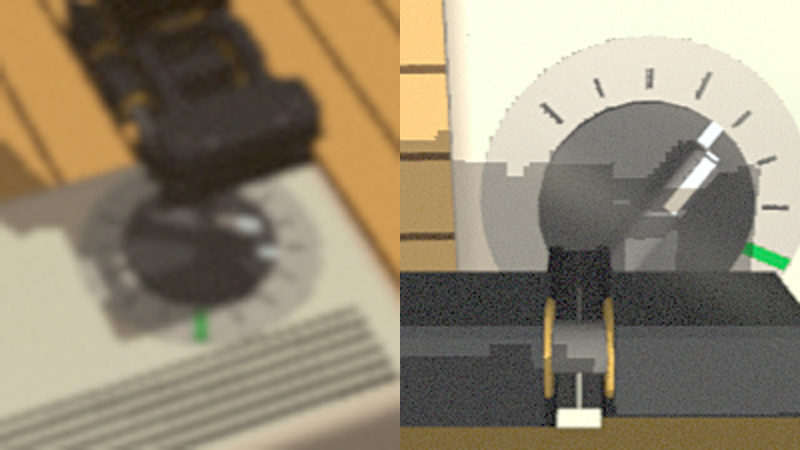

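The dial has not moved. The tip edge appears lower in the wrist image than it would at z=0.134, which suggests the tip passed over the bar, so the real tip is higher than I thought. I'll go back to the start side and probe downward with force checks.

>>> play_rows:
  commands:
    - [0,0,2.5,0,0,0,0]
    - [0.6,-0.4,0,0,0,0.15,0]
    - [0.6,-0.4,0,0,0,0.15,0]
    - [0.6,-0.4,0,0,0,0.15,0]
    - [0.6,-0.4,0,0,0,0.15,0]
    - [0.6,-0.4,0,0,0,0.15,0]
    - [0.45,-0.2,0,0,0,0.15,0]
    - [0,0,-1.2,0,0,0,0]
    - [0,0,-1.2,0,0,0,0]
    - [0,0,-0.3,0,0,0,0]
    - [0,0,-0.2,0,0,0,0]
    - [0,0,-0.2,0,0,0,0]
    - [0,0,0,0,0,0,0]

```text
time: 8.7
ee_pos: [0.5781, -0.0233, 0.1283]
eef_rot: [0.903, 0.429, 0.0, 0.0]
ft_force: [-0.2, -0.4, -0.5]
width: 0.0003
```

```bash
python3 look.py
```

```text
8.7 [ 0.5781 -0.0233  0.1283] xang 0.887 zax [ 0.  0. -1.] F [-0.18 -0.41 -0.55] w 0.00027439837216385786
```

>>> play_rows:
  commands:
    - [0,0,-0.1,0,0,0,0]
    - [0,0,-0.1,0,0,0,0]
    - [0,0,-0.1,0,0,0,0]
    - [0,0,0,0,0,0,0]

```text
time: 9.2
ee_pos: [0.578, -0.0233, 0.1251]
eef_rot: [0.903, 0.429, -0.0, -0.0]
ft_force: [-0.3, 0.1, -0.6]
width: 0.0003
```

```bash
python3 - <<'E'
from h import *
s=r.read_state(); tcp=s["ee_pos"]; p=np.load("p.npy")
c=r.camera("wrist"); np.savez("pics/wrist6.npz",**c); c2=r.camera("side"); np.savez("pics/side6.npz",**c2)
ex=np.array([np.cos(.887),np.sin(.887),0]); ey=np.array([ex[1],-ex[0],0]); o=[]
for c,w,h in((c,200,225),(c2,80,90)):
  m=proj(c,tcp)[0]; u0=int(np.clip(m[0]-w/2,0,512-w)); v0=int(np.clip(m[1]-h/2,0,384-h)); z=400/w
  i=cv2.resize(np.clip(c["img"][v0:v0+h,u0:u0+w].astype(float)**.6*9,0,255).astype(np.uint8),(400,450),interpolation=cv2.INTER_CUBIC)
  f=lambda P:tuple(int(x) for x in ((proj(c,P)[0]-[u0,v0]+.5)*z).round())
  F=[tcp+x*ex+y*ey for x,y in((.0095,.0095),(.0095,-.0095),(-.0095,-.0095),(-.0095,.0095))]
  for j in range(4): cv2.line(i,f(F[j]),f(F[(j+1)%4]),(255,0,0),1)
  o.append(i)
cv2.imwrite("pics/v6.png",np.hstack(o)[:,:,::-1])
E
```

```text
(no output)
```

Still no contact at 0.125, where the skirt top (0.127) should already have been reached. So the tips do sit higher than the reported TCP, and I keep probing down.

>>> play_rows:
  commands:
    - [0,0,-0.2,0,0,0,0]
    - [0,0,-0.2,0,0,0,0]
    - [0,0,-0.1,0,0,0,0]
    - [0,0,0,0,0,0,0]

```text
time: 9.8
ee_pos: [0.578, -0.0233, 0.1201]
eef_rot: [0.903, 0.429, -0.0, -0.0]
ft_force: [-0.4, -0.0, 0.2]
width: 0.0006
```

>>> play_rows:
  commands:
    - [0,0,-0.1,0,0,0,0]
    - [0,0,-0.1,0,0,0,0]
    - [0,0,-0.1,0,0,0,0]
    - [0,0,0,0,0,0,0]

```text
time: 10.3
ee_pos: [0.578, -0.0233, 0.1171]
eef_rot: [0.903, 0.429, -0.0, -0.0]
ft_force: [0.2, 0.3, -1.0]
width: 0.0004
```

>>> play_rows:
  commands:
    - [0,0,-0.1,0,0,0,0]
    - [0,0,-0.1,0,0,0,0]
    - [0,0,-0.1,0,0,0,0]
    - [0,0,0,0,0,0,0]

```text
time: 10.8
ee_pos: [0.578, -0.0233, 0.1141]
eef_rot: [0.903, 0.429, -0.0, -0.0]
ft_force: [-0.8, -0.5, -0.2]
width: 0.0006
```

View pics/v6.png

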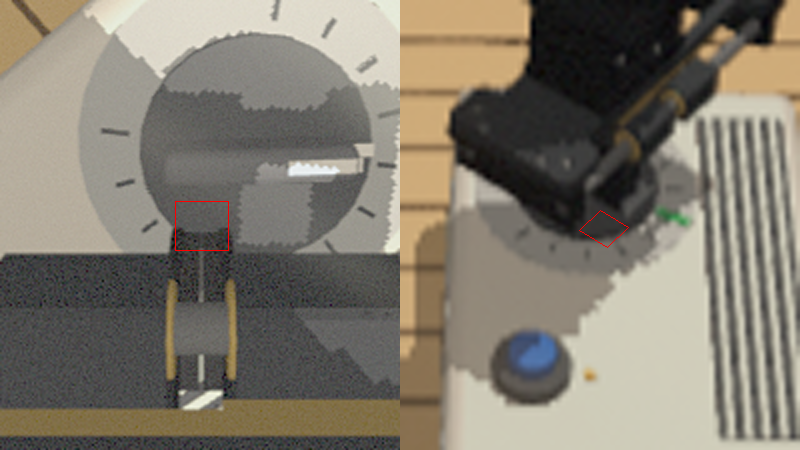

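The wrist half shows the bar parallel to the jaw line at y≈150–185, and the finger edge at (170–230, 230). That edge is about 29 px below where it would be at the reported height, so the tips are roughly 20 mm above the reported TCP. I'll probe a little further.

>>> play_rows:
  commands:
    - [0,0,-0.1,0,0,0,0]
    - [0,0,-0.1,0,0,0,0]
    - [0,0,-0.1,0,0,0,0]
    - [0,0,0,0,0,0,0]

```text
time: 11.3
ee_pos: [0.578, -0.0233, 0.1111]
eef_rot: [0.903, 0.429, -0.0, -0.0]
ft_force: [-0.2, -0.2, -0.6]
width: 0.0005
```

```bash
python3 - <<'E'
from h import *
# tip edge in wrist img: v vs z hypothesis, from wrist6 (z=.1251): edge crop y 230 -> px
c=dict(np.load("pics/wrist6.npz")); tcp=np.array([.578,-.0233,.1251])
m=proj(c,tcp)[0]; v0=int(np.clip(m[1]-112.5,0,384-225)); ed=v0+230/2
ex=np.array([np.cos(.887),np.sin(.887),0]); ey=np.array([ex[1],-ex[0],0])
for hw in(.005,.0075,.0095,.011):
  for dz in(.0,.008,.012,.016,.02,.024): print(hw,dz,(proj(c,tcp-hw*ey+[0,0,dz])[0][1]-ed).round(1),end=" | ")
  print()
E
```

```text
0.005 0.0 -8.9 | 0.005 0.008 -4.7 | 0.005 0.012 -2.5 | 0.005 0.016 -0.2 | 0.005 0.02 2.2 | 0.005 0.024 4.7 | 
0.0075 0.0 -12.2 | 0.0075 0.008 -8.1 | 0.0075 0.012 -6.0 | 0.0075 0.016 -3.7 | 0.0075 0.02 -1.4 | 0.0075 0.024 1.1 | 
0.0095 0.0 -14.9 | 0.0095 0.008 -10.9 | 0.0095 0.012 -8.8 | 0.0095 0.016 -6.6 | 0.0095 0.02 -4.3 | 0.0095 0.024 -1.9 | 
0.011 0.0 -16.9 | 0.011 0.008 -12.9 | 0.011 0.012 -10.9 | 0.011 0.016 -8.7 | 0.011 0.02 -6.5 | 0.011 0.024 -4.1 |
```

>>> play_rows:
  commands:
    - [-0.18,0.15,0,0,0,0,0]
    - [-0.18,0.15,0,0,0,0,0]
    - [-0.18,0.15,0,0,0,0,0]
    - [-0.18,0.15,0,0,0,0,0]
    - [-0.18,0.15,0,0,0,0,0]
    - [-0.18,0.15,0,0,0,0,0]
    - [-0.23,0.04,0,0,0,-0.1,0]
    - [-0.23,0.06,0,0,0,-0.1,0]
    - [-0.22,0.08,0,0,0,-0.1,0]
    - [0,0,0,0,0,0,0]

```text
time: 12.55
ee_pos: [0.5604, -0.0144, 0.1113]
eef_rot: [0.958, 0.288, -0.0, 0.001]
ft_force: [0.5, -6.7, 0.3]
width: 0.0003
```

```bash
python3 ang.py; python3 look.py
```

```text
12.6 [ 0.5604 -0.0144  0.1112] xang 0.585 zax [ 0.    -0.002 -1.   ] F [ 0.5  -5.08  0.91] w 0.0004542076884304878h.py:13: RuntimeWarning: Mean of empty slice.
  i=img.astype(int); m=f(i[...,0],i[...,1],i[...,2]); v,u=np.nonzero(m); k=np.hypot(u-c0[0],v-c0[1])<rad; return np.array([u[k].mean(),v[k].mean()]),k.sum()
  ret = ret.dtype.type(ret / rcount)
ang.py:6: RuntimeWarning: invalid value encountered in cast
  d=D(p,DC)[0]+b; ctr=np.array([d[0],d[1],.145]); q=proj(c,ctr)[0].round().astype(int); i=c["img"].min(2).astype(int); o=[]
Traceback (most recent call last):
  File "ang.py", line 16, in <module>
    c=r.camera(n); np.savez(f"pics/{n}_last.npz",**c); meas(c,n)
                                                       ~~~~^^^^^
  File "ang.py", line 7, in meas
    R=int(np.linalg.norm(proj(c,ctr+[.03,0,0])-q))+2
      ~~~^^^^^^^^^^^^^^^^^^^^^^^^^^^^^^^^^^^^^^^^^
ValueError: cannot convert float NaN to integer
```

Contact now, at about 5 N. I'll fix the angle script for the hidden green line and measure.

```bash
sed -i 's/    except Exception: b=np.zeros(3); k=0/        assert k>3\n    except Exception: b=np.array([-.0014,-.0015,0]); k=0/' ang.py; python3 -W ignore ang.py; python3 -W ignore - <<'E'
from h import *
o=[]
for k in("scene","wrist"):
  c=dict(np.load(f"pics/{k}_last.npz")); u0,v0,w,h=(227,150,80,90) if k=="scene" else (160,100,200,225)
  o.append(cv2.resize(np.clip(c["img"][v0:v0+h,u0:u0+w].astype(float)**.7*6,0,255).astype(np.uint8),(400,450),interpolation=cv2.INTER_CUBIC))
cv2.imwrite("pics/v7.png",np.hstack(o)[:,:,::-1])
E
```

```text
File "ang.py", line 5
    assert k>3
SyntaxError: expected 'except' or 'finally' block
```

View pics/v7.png

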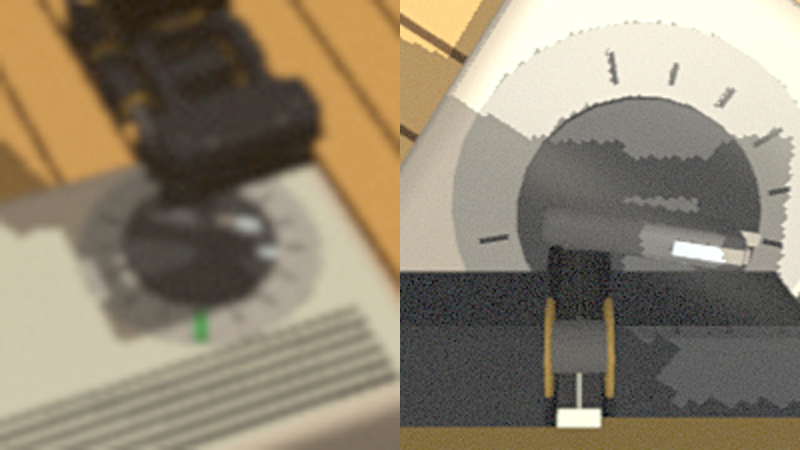

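The wrist half (current) shows the dial centre at (638,218) and the mark's skirt end at (750,243). The mark is now at about 0.37 rad world, so the dial is turning. About 0.78 rad remains, and I carry the tool 0.6 rad further about the dial axis.

>>> play_rows:
  commands:
    - [-0.23,0.1,0,0,0,-0.1,0]
    - [-0.22,0.13,0,0,0,-0.1,0]
    - [-0.21,0.15,0,0,0,-0.1,0]
    - [-0.19,0.16,0,0,0,-0.1,0]
    - [-0.17,0.18,0,0,0,-0.1,0]
    - [-0.15,0.2,0,0,0,-0.1,0]
    - [0,0,0,0,0,0,0]

```text
time: 13.48
ee_pos: [0.5483, -0.0044, 0.1111]
eef_rot: [1.0, -0.007, -0.0, 0.001]
ft_force: [-1.1, -3.8, 1.8]
width: 0.0011
```

```bash
sed -i '/^        assert k>3/d; s/; b=ray(c,uv,GL\[2\])/; assert k>3; b=ray(c,uv,GL[2])/' ang.py; cp pics/wrist_last.npz pics/w7.npz; python3 -W ignore -c "
from ang import *
meas(dict(np.load('pics/w7.npz')),'w7')"; python3 -W ignore ang.py; python3 look.py
```

```text
w7 bias [-0.0014 -0.0015] 0 n 178 max 217.0 r 0.016 ang 0.434 q 1.897
wrist bias [ 0.0001 -0.0017] 122 n 56 max 210.0 r 0.0166 ang -0.369 q 2.7
side bias [0.0028 0.0003] 5 n 9 max 149.0 r 0.0198 ang 0.156 q 2.175
scene bias [-0.0014 -0.0015] 0 n 4 max 94.0 r 0.0239 ang -0.307 q 2.638
13.625 [ 0.5483 -0.0043  0.1111] [-2.64 -5.19  2.32]
13.625 [ 0.5483 -0.0043  0.1111] xang -0.012 zax [-0.001 -0.001 -1.   ] F [-2.64 -5.19  2.32] w 0.00041968374302244344
```

Estimates are −0.31 to −0.37 against a target of −0.418, and the mark is partly occluded. I back off sideways and rise for a clean look.

>>> play_rows:
  commands:
    - [-0.15,-0.4,0,0,0,0,0]
    - [-0.15,-0.4,0,0,0,0,0]
    - [-0.1,-0.3,0,0,0,0,0]
    - [0,0,2,0,0,0,0]
    - [0,0,4,0,0,0,0]
    - [0,-1,4,0,0,0,0]
    - [0,-2,2,0,0,0,0]
    - [0,-2,0,0,0,0,0]
    - [0,0,0,0,0,0,0]

```text
time: 14.75
ee_pos: [0.5442, -0.0663, 0.2299]
eef_rot: [1.0, -0.008, -0.001, 0.0]
ft_force: [-0.2, 0.3, -1.0]
width: 0.0008
```

```bash
cat > rect.py <<'E'
# top-down rectified wrist view at skirt height; angle of mark vs green line about fitted skirt centre
import sys; from h import *
p=np.load("p.npy"); c=r.camera("wrist"); np.savez(f"pics/wr{sys.argv[1]}.npz",**c)
d=D(p,DC)[0]; S=.0002; N=700
def rect(z):
    P=lambda i,j:[d[0]+(i-N/2)*S,d[1]-(j-N/2)*S,z]
    src=np.float32([proj(c,P(i,j))[0] for i,j in((0,0),(N,0),(N,N),(0,N))])
    return cv2.warpPerspective(c["img"],cv2.getPerspectiveTransform(src,np.float32([[0,0],[N,0],[N,N],[0,N]])),(N,N))
A=rect(.127); cv2.imwrite(f"pics/rect{sys.argv[1]}.png",A[50:650,50:650,::-1])
g=cv2.GaussianBlur(cv2.cvtColor(A,cv2.COLOR_RGB2GRAY),(0,0),4)
ci=cv2.HoughCircles(g,cv2.HOUGH_GRADIENT,1.5,400,param1=60,param2=15,minRadius=185,maxRadius=215); print("skirt circles",ci)
B=rect(.12); i=B.astype(int); v,u=np.nonzero(green(i[...,0],i[...,1],i[...,2])); G=np.array([u.mean()-N/2,N/2-v.mean()])*S; print("green (m from fit centre)",G,len(u),"expected",(D(p,GL)[0]-d)[:2])
# polar profile of skirt rim r 34..38 mm, about green-corrected centre
b=G-(D(p,GL)[0]-d)[:2]; print("bias",b)
for cen,z,r0,r1 in((b,.127,.033,.038),(b,.145,.012,.028)):
    R=A if z==.127 else rect(z); m=R.min(2).astype(float)
    th=np.arange(-3.14,3.14,.01); pr=np.array([np.mean([m[int(N/2-(cen[1]+q*np.sin(t))/S),int(N/2+(cen[0]+q*np.cos(t))/S)] for q in np.linspace(r0,r1,8)]) for t in th])
    k=np.abs(th+.4)<.6; w=np.clip(pr-(pr[k].max()*.6+np.median(pr)*.4),0,None)*k; print("z",z,"peak",pr[k].max(),"med",np.median(pr),"mark ang",(w@th/w.sum()).round(3),"target",(ga+p[2]).round(3),"greenAng",np.arctan2(G[1]-cen[1],G[0]-cen[0]).round(3))
E
python3 rect.py a; python3 look.py
```

```text
skirt circles [[[336.75 354.75 199.4 ]]]
green (m from fit centre) [ 0.04530023 -0.02173008] 2606 expected [ 0.04705971 -0.02091969]
bias [-0.00175948 -0.00081039]
z 0.127 peak 193.125 med 78.75 mark ang -0.32 target -0.418 greenAng -0.418
z 0.145 peak 203.625 med 80.5 mark ang -0.322 target -0.418 greenAng -0.418
14.8 [ 0.5441 -0.0647  0.2298] xang -0.014 zax [-0.002  0.001 -1.   ] F [ 0.35  0.18 -0.21] w 0.0007309557925956436
```

A clean reading: the fitted skirt circle has r=39.9 mm, the mark is at −0.32 rad and the green line at −0.418. About 0.1 rad remains, so I return along the same path and push that much more.

>>> play_rows:
  commands:
    - [0,2,0,0,0,0,0]
    - [0,2,-2,0,0,0,0]
    - [0,1,-4,0,0,0,0]
    - [0,0,-4,0,0,0,0]
    - [0,0,-2,0,0,0,0]
    - [0,0,0,0,0,0,0]
    - [0.1,0.3,0,0,0,0,0]
    - [0.15,0.4,0,0,0,0,0]
    - [0.15,0.4,0,0,0,0,0]
    - [-0.06,0.1,0,0,0,-0.05,0]
    - [-0.06,0.11,0,0,0,-0.05,0]
    - [0,0,0,0,0,0,0]
    - [-0.15,-0.4,0,0,0,0,0]
    - [-0.15,-0.4,0,0,0,0,0]
    - [-0.1,-0.3,0,0,0,0,0]
    - [0,0,2,0,0,0,0]
    - [0,0,4,0,0,0,0]
    - [0,-1,4,0,0,0,0]
    - [0,-2,2,0,0,0,0]
    - [0,-2,0,0,0,0,0]

```text
time: 17.3
ee_pos: [0.5444, -0.0629, 0.2326]
eef_rot: [0.998, -0.056, 0.001, 0.0]
ft_force: [1.0, -0.0, -0.2]
width: 0.0004
```

```bash
python3 rect.py b; python3 look.py
```

```text
skirt circles [[[336.75 354.75 199.4 ]]]
green (m from fit centre) [ 0.04527387 -0.02173813] 2683 expected [ 0.04705971 -0.02091969]
bias [-0.00178584 -0.00081844]
z 0.127 peak 193.125 med 79.125 mark ang -0.423 target -0.418 greenAng -0.418
z 0.145 peak 203.375 med 80.75 mark ang -0.425 target -0.418 greenAng -0.418
17.35 [ 0.5435 -0.0665  0.2309] xang -0.116 zax [ 0.    -0.001 -1.   ] F [-1.08 -3.99  0.42] w 0.0003801507763004931
```

The mark is at −0.423 against green at −0.418, within half a degree, and the dehumidifier has not moved. Next is the button at about (0.536, −0.120).

>>> play_rows:
  commands:
    - [-0.25,-1.8,0,0,0,0,0]
    - [-0.25,-1.8,0,0,0,0,0]
    - [-0.25,-1.8,0,0,0,0,0]
    - [0,0,0,0,0,0,0]
    - [0,0,-3,0,0,0,0]
    - [0,0,-3,0,0,0,0]
    - [0,0,-2.5,0,0,0,0]
    - [0,0,-1.5,0,0,0,0]
    - [0,0,0,0,0,0,0]

```text
time: 18.48
ee_pos: [0.5357, -0.1157, 0.1306]
eef_rot: [0.998, -0.056, -0.001, -0.0]
ft_force: [0.1, -0.9, 0.9]
width: -0.0001
```

```bash
python3 look.py; python3 - <<'E'
from h import *
c=r.camera("wrist"); s=r.read_state(); t=s["ee_pos"]; p=np.load("p.npy"); print(proj(c,t+[0,0,.022]),proj(c,D(p,BT)))
try: print(blob(c["img"],blue,proj(c,D(p,BT))[0],60))
except Exception as e: print(e)
c=r.camera("side"); u,v=proj(c,D(p,BT))[0].astype(int)
i=cv2.resize(c["img"][v-45:v+30,u-50:u+50],(800,600),interpolation=cv2.INTER_CUBIC)
w=lambda P:tuple(int(x) for x in ((proj(c,P)[0]-[u-50,v-45]+.5)*8))
cv2.circle(i,w(t+[0,0,.022]),4,(255,0,0),-1); cv2.circle(i,w(D(p,BT)[0]),4,(255,255,0),-1)
cv2.imwrite("pics/btn.png",np.clip(i.astype(float)**.7*6,0,255).astype(np.uint8)[:,:,::-1])
E
```

```text
18.475 [ 0.5357 -0.1157  0.1306] xang -0.112 zax [-0.001  0.001 -1.   ] F [ 0.06 -0.85  0.86] w -8.17802536087739e-05
[[250.09197074 235.28954764]] [[251.90720197 230.63293843]]
(array([247.52142857, 222.71428571]), np.int64(140))
```

View pics/btn.png

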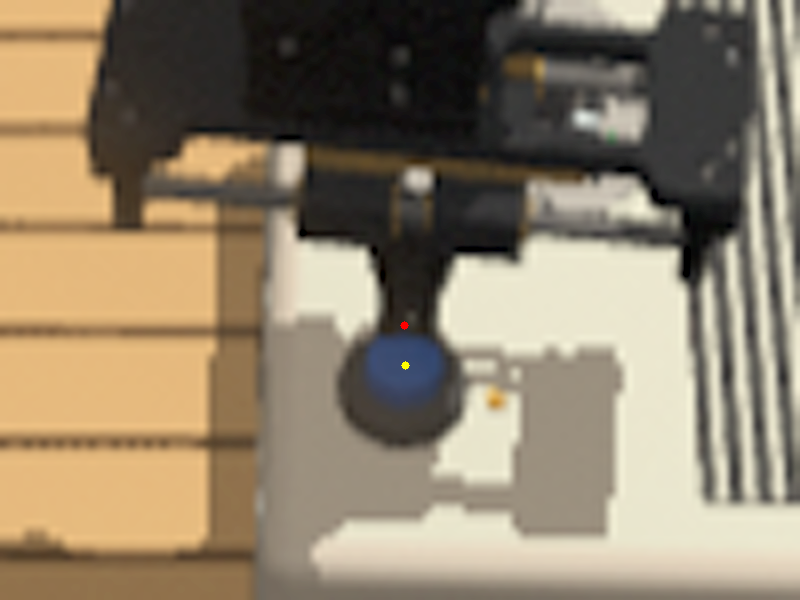

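The fingertip is centred on the button in x, with the button top at (405,365) and the tip just above it at (405,335). I shift −3.5 mm in y and descend in steps.

>>> play_rows:
  commands:
    - [0,-0.35,0,0,0,0,0]
    - [0,0,-0.6,0,0,0,0]
    - [0,0,-0.5,0,0,0,0]
    - [0,0,-0.2,0,0,0,0]
    - [0,0,0,0,0,0,0]

```text
time: 19.2
ee_pos: [0.5359, -0.1196, 0.118]
eef_rot: [0.998, -0.056, -0.0, -0.0]
ft_force: [-0.4, -0.3, -0.4]
width: 0.0002
```

>>> play_rows:
  commands:
    - [0,0,-0.1,0,0,0,0]
    - [0,0,-0.1,0,0,0,0]
    - [0,0,0,0,0,0,0]

```text
time: 19.58
ee_pos: [0.536, -0.1197, 0.1161]
eef_rot: [0.998, -0.056, -0.0, 0.0]
ft_force: [0.1, -0.1, 0.9]
width: 0.0006
```

>>> play_rows:
  commands:
    - [0,0,-0.1,0,0,0,0]
    - [0,0,-0.1,0,0,0,0]
    - [0,0,-0.1,0,0,0,0]
    - [0,0,0,0,0,0,0]

```text
time: 20.08
ee_pos: [0.5361, -0.1197, 0.1133]
eef_rot: [0.998, -0.056, 0.0, 0.0]
ft_force: [-0.3, -0.3, 3.4]
width: 0.0001
```

>>> play_rows:
  commands:
    - [0,0,-0.1,0,0,0,0]
    - [0,0,-0.1,0,0,0,0]
    - [0,0,0,0,0,0,0]

```text
time: 20.45
ee_pos: [0.5362, -0.1197, 0.1112]
eef_rot: [0.998, -0.056, 0.0, 0.0]
ft_force: [-0.8, 0.7, 3.5]
width: 0.0007
```

Contact began at about 0.116, so full travel should come at about 0.110.

>>> play_rows:
  commands:
    - [0,0,-0.1,0,0,0,0]
    - [0,0,-0.1,0,0,0,0]
    - [0,0,0,0,0,0,0]

```text
time: 20.82
ee_pos: [0.5361, -0.1198, 0.1092]
eef_rot: [0.998, -0.056, 0.0, 0.0]
ft_force: [-0.7, -0.3, 5.0]
width: 0.0005
```

>>> play_rows:
  commands:
    - [0,0,-0.1,0,0,0,0]
    - [0,0,-0.1,0,0,0,0]
    - [0,0,0,0,0,0,0]

```text
time: 21.2
ee_pos: [0.5363, -0.1198, 0.1088]
eef_rot: [0.998, -0.057, 0.0, 0.0]
ft_force: [-6.7, 0.5, 19.3]
width: 0.0003
```

The force jumped to 19 N with the motion stopped, so the button is bottomed. I hold briefly, then lift straight up and clear the dial for a check.

>>> play_rows:
  commands:
    - [0,0,0,0,0,0,0]
    - [0,0,0.4,0,0,0,0]
    - [0,0,1,0,0,0,0]
    - [0,0,3,0,0,0,0]
    - [0,0,4,0,0,0,0]
    - [0,0,4,0,0,0,0]
    - [0.25,1.8,0,0,0,0,0]
    - [0.25,1.8,0,0,0,0,0]
    - [0.25,2.1,0,0,0,0,0]
    - [0,0,0,0,0,0,0]
    - [0,0,0,0,0,0,0]

```text
time: 22.58
ee_pos: [0.5432, -0.0631, 0.2303]
eef_rot: [0.998, -0.056, -0.001, 0.0]
ft_force: [-0.0, -0.9, 0.2]
width: 0.0005
```

```bash
python3 rect.py c; python3 look.py; python3 - <<'E'
from h import *
p=np.load("p.npy")
for n in("scene","side"):
    a=dict(np.load(f"pics/{n}0.npz")); c=r.camera(n)
    for L,f in((BT,blue),(GL,green)):
        try: print(n,blob(a["img"],f,proj(a,D(p,L))[0],12),blob(c["img"],f,proj(c,D(p,L))[0],12))
        except Exception as e: print(n,e)
E
```

```text
skirt circles [[[336.75 354.75 198.95]]]
green (m from fit centre) [ 0.04534949 -0.02174631] 2641 expected [ 0.04705971 -0.02091969]
bias [-0.00171022 -0.00082662]
z 0.127 peak 193.375 med 79.125 mark ang -0.423 target -0.418 greenAng -0.418
z 0.145 peak 203.5 med 80.875 mark ang -0.426 target -0.418 greenAng -0.418
22.625 [ 0.5432 -0.0635  0.2305] xang -0.114 zax [-0.001 -0.    -1.   ] F [-0.44 -0.35  0.91] w 0.0002392346018283065
scene (array([213.91666667, 200.85416667]), np.int64(48)) (array([212.83783784, 201.24324324]), np.int64(37))
scene (array([266.8, 214.6]), np.int64(5)) (array([266.625, 215.   ]), np.int64(8))
side (array([258.10714286, 232.73214286]), np.int64(56)) (array([258.45945946, 234.02702703]), np.int64(37))
side (array([286.5, 206. ]), np.int64(8)) (array([286.11111111, 205.88888889]), np.int64(9))
```

The blue blob changed slightly in the side view, from shadow or from being down. I compare the wrist views before and after the press at the same pose.

```bash
python3 - <<'E'
from h import *
p=np.load("p.npy")
for k in "abc":
    c=dict(np.load(f"pics/wr{k}.npz")); q=proj(c,D(p,BT))[0]; print(k,q.round(1),proj(c,D(p,BT-[0,0,.006]))[0].round(1))
    try: print(blob(c["img"],blue,q,50))
    except Exception as e: print(e)
E
```

```text
a [243.6 235. ] [243.7 232.7]
(array([235.25 , 231.125]), np.int64(16))
b [248.2 237.1] [248.2 234.8]
(array([nan, nan]), np.int64(0))
c [249.7 237.7] [249.7 235.3]
(array([nan, nan]), np.int64(0))h.py:13: RuntimeWarning: Mean of empty slice.
  i=img.astype(int); m=f(i[...,0],i[...,1],i[...,2]); v,u=np.nonzero(m); k=np.hypot(u-c0[0],v-c0[1])<rad; return np.array([u[k].mean(),v[k].mean()]),k.sum()
  ret = ret.dtype.type(ret / rcount)
```

>>> play_rows:
  commands:
    - [0,0,5,0,0,0,0]
    - [-3,0,4,0,0,0,0]
    - [-4,0,4,0,0,0,0]
    - [-4,0,2,0,0,0,0]
    - [-4,0,0,0,0,0,0]
    - [0,0,0,0,0,0,0]
    - [0,0,0,0,0,0,0]

```text
time: 23.6
ee_pos: [0.3938, -0.063, 0.3812]
eef_rot: [0.998, -0.057, 0.0, 0.0]
ft_force: [0.5, 0.6, -0.5]
width: 0.0004
```

```bash
python3 - <<'E'
from h import *
p=np.load("p.npy"); o=[]
for n in("scene","side"):
    a=dict(np.load(f"pics/{n}0.npz")); c=r.camera(n)
    print(n,blob(a["img"],blue,proj(a,D(p,BT))[0],12),blob(c["img"],blue,proj(c,D(p,BT))[0],12))
    dd=np.abs(a["img"].astype(int)-c["img"]).sum(2)
    u,v=proj(c,D(p,BT))[0].round().astype(int); print(a["img"][v-9:v+10,u,2]); print(c["img"][v-9:v+10,u,2])
E
python3 look.py
```

```text
scene (array([213.91666667, 200.85416667]), np.int64(48)) (array([214.        , 200.87755102]), np.int64(49))
[ 43  54  75  97 105 101 100 100 102 102 101  96  74  50  38  33  28  26
  22]
[ 42  50  76  99 105 104 100 100 102 103 103  95  75  50  38  33  31  25
  24]
side (array([258.10714286, 232.73214286]), np.int64(56)) (array([258.0862069 , 232.72413793]), np.int64(58))
[139 140 139 139 134 120 115 114 115 116 116 117  89  53  38  38  39  32
  24]
[153 153 153 152 146 133 126 126 127 127 129 129  98  59  43  42  44  36
  27]
23.7 [ 0.3941 -0.0628  0.3808] xang -0.113 zax [-0.001  0.001 -1.   ] F [-0.14  0.26 -1.09] w 0.0006272740469012319
```

With the shadow gone, the button looks identical to the start in both cameras, so it is up again. The robot is clear of everything, and I hand in.

```bash
python3 -c "
from bench import r
print(r.close_job())"
```

```text
the job is handed in; nothing more can be done
None
```

I set the dial to the green line with a fingertip against its bar, then pressed the power button fully down, let go and handed the job in at about 24 s of the 46 s allowed. No verdict was reported.

**Dial:** The last view before hand-in put the mark at −0.423 to −0.426 rad and the green line at −0.418 rad. That is under half a degree apart, against a tolerance of 4 degrees.

**Button:** When it bottomed, the force jumped from 5 N to 19 N and the finger stopped. Afterwards its blue top sat within 0.1 px of its starting place in both fixed cameras, so it is up again.

**Dehumidifier and surroundings:** The button and green-line positions show the dehumidifier has not visibly moved. I never went near the bystanders, but I did not measure their positions again at the end.

**What disagreed:** My first push passed over the bar without touching it. The real fingertips sit about 22 mm behind the reported TCP, which I found by probing downward, and I then repeated the push lower. The automatic mark readings taken while the gripper was still over the dial were unreliable. I backed off to measure, and that showed about 0.1 rad still to go, which I then pushed.

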